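Lock the lamp module into the photometer's bayonet socket

ROBOT

A 6-joint arm with a two-finger parallel gripper is mounted at the origin on a cart in front of the work surface, level with it; the furniture and walls round the work are solid. World frame = base frame: x ahead of the robot, y to its left, z up, the work surface at z = 0. Lengths are in m, angles in rad, forces in N, time in s.
With the tool pointing down it reaches from about 0.35 to 0.875 m from the base axis. Payload 15.5 kg.
Tool frame: the origin (TCP) lies at the very end of the fingers, on their centre line; the grasp point (between the pads) lies 19 mm behind it; z points along the fingers, y is the line along which they close (so a half turn about z gives the same grasp; the last joint's range is limited). The gripper opens to 85 mm and grips with 20 to 120 N. Pads are 22 mm wide; open, the fingers measure 114 mm over their backs; the gripper's body (76 mm by 85 mm) begins 54 mm behind the grasp point. The pads swing forward as they close: fully open they stand 13 mm farther back than shut.
Start: joints at [1.036, 0.494, 1.345, -0, 1.302, -0.096], TCP at [0.266, 0.566, 0.231] pointing down, gripper open.
Joint ranges: [-2.91, 2.91], [-0.82, 2.16], [0.22, 2.67], [-1.22, 4.37], [0.12, 2.79], [-3.08, 3.08]. Speed limits (rad/s): [1.89, 1.89, 2.57, 3.01, 3.01, 3.01].

INTERFACE

Orientations are given as [roll, pitch, yaw] about the fixed x, y, z axes, in that order (R = Rz(yaw) Ry(pitch) Rx(roll)).
In Python, from rig import r gives the robot as it stands.
- The arm moves only by the tool move_arm, never from a script. Its argument "deltas" is a list that holds one entry, the list of rows, each a list of 7 numbers: the shift along the tool's x, y, z in units of 50 mm (1.0 is 50 mm), then the turn, a rotation vector about the tool's x, y, z in units of 8 degrees (1.0 is 8 degrees), then the opening, from 0 (shut) to 1 (fully open). A call has 1 to 20 rows; each row is the pose to reach, as a shift and turn from the pose commanded when the call began, along the tool's axes at that moment; what a row does not reach only later rows make up. A row lasts 1/10 s, in which the tool goes at most 50 mm and 8.59 degrees, less where a joint would pass 70% of its speed; a pose out of reach is approached as far as the arm can. A call with a gripper value outside its range is refused whole. The fingers move at their own pace and stop on an object; "grip_force" is the grip in N (left out, the last holds). Time passes only in rows, so rows that repeat a pose let the fingers close. It gives the time, the measured TCP pose, the force, the opening and the grip force at its end, in the units of the state.
- r.sense(): the state, without advancing time (a new reading comes with each control period).
- r.grab_frame(name): name is "scene" or "top" or "wrist"; returns the picture (400x640x3 uint8, red, green, blue); there is no depth.
- r.camera_params(name): a dict with "camera_matrix" (3x3 intrinsics, pixels), "rvec" (rotation vector, rad) and "tvec" (3), from world to camera coordinates, as OpenCV has them; the wrist camera has in their place "mount" (4x4, takes a point from camera to tool coordinates, whose origin is the TCP and whose axes are the flange's). Camera axes: x right, y down, z forward; pixel columns grow to the right and rows downward; lengths in m; the calibration is good to about 2 mm. A picture is of the moment at which its call begins: read the wrist's pose just before it. camera_params takes no time and is no camera call.
- r.job_done(): hands the job in; it is judged then, once.
The state is a dict: "time_s": time; "q": joint angles; "joint_velocities": joint speeds; "effort": joint torques, N m; "ee_pos": TCP position; "tool_rot": TCP orientation; "contact_force": force on the tool from outside, world axes, zero at the start; "wrist_torque": the same for the moment, N m; "finger_gap": finger opening in m; "gripper_force": force on a finger pad.
Only numpy, scipy, OpenCV 4.12 (cv2) and the standard library are available. Lean on these libraries where they do the work, as an engineer would, in place of code of your own. Each camera call takes 0.05 s, during which the arm holds its last target. There are 200 camera calls.

TASK

Take the orange-handled lamp module from its blue stand and fit it into the round bayonet socket of the photometer: let its two lugs into the slots, push it down against the spring, turn it clockwise to the stop and let it spring up into its notches, so that it stays locked and upright by itself. The socket is delicate, so feel for the slots and the stop and never load the lamp against the photometer with more than 40 N; leave the other things on the bench where they are.

Things in the scene. Friction and masses are not known exactly. Their poses are not given: they have to be found in the camera images.
- lamp_grip (a point): Lamp module, 90 g, 86 mm tall, upright. Point on its axis at the middle of its orange grip bar: 32 mm along x, 16 mm thick along y, 21 mm below to 20 mm above the point; z up. Grip across the 16 mm. 21 to 25 mm below the point: neck 36 mm across; below that a black flange 48 mm across, its underside 31 mm below the point. A half turn about z makes no difference.
- lamp_lugs (a point): Lamp module: point on its axis level with the tops of its two brass lugs, 46 mm below the grip point. The lugs stand out of the barrel along +x and -x (in line with the grip bar), opposite each other, 8 mm wide, 5 mm high, reaching 22 mm from the axis.
- lamp_foot (a point): Lamp module: centre of the foot of its aluminium barrel, 66 mm below the grip point. The barrel is 28 mm across, chamfered 3 mm high to 24 mm at the foot.
- stand_top (a point): Blue stand that holds the lamp at the start: fixed block 64 x 64 x 18 mm high; the lamp stands loose in its 13 mm deep round hole, free to be lifted straight out. Point at the centre of the block's top.
- photometer_top (a point): Photometer: fixed white bench instrument, 130 mm (its x) by 170 mm (its y) by 80 mm high, with a display beside the lamp socket. Point at the centre of its top face; the socket axis is 34 mm along +y.
- socket_mouth (a point): Lamp socket of the photometer: point on its vertical axis, level with the top of its dark round insert (65 mm across, 84 mm over the worktop); axes of the instrument, z up. Bore 31 mm across with two opposite entry slots for the lugs, 12 mm wide (white tick at each outer end). The lamp's grip point is 51 mm above here with the lugs on the insert's top, 41 mm when locked.
- socket_lip (a point): On the socket axis, 10 mm below the mouth: underside of the lip. Entry slots lie nominally at +1.05 rad (counter-clockwise from above) from this x axis, but the insert sits up to 0.55 rad either side of that, unmeasured (it does not turn in use): look, or press lightly and turn until the lugs fall in. Only with the lug tops below this point can the lamp be turned, clockwise only.
- socket_notches (a point): On the socket axis, 5 mm below the mouth: ceiling of the two notches, as wide as the slots, for the lugs. They lie 1.05 rad clockwise (from above) of the entry slots, so nominally along this x axis, end stop just behind them (orange ticks above). The rubber-mounted insert yields 0.2 rad per N m when turned against the stop (at most 0.12 rad). Locked: lug tops level with this point.
- socket_spring (a point): On the socket axis, 20 mm below the mouth: top of the free brass spring plunger. The lamp's foot meets it when the lug tops are level with the mouth; it then pushes up with 4 N, rising 0.4 N per mm pushed in. The lamp's flange strikes the insert when the foot is 15 mm below this point (lug tops 15 mm below the mouth): push about 12 mm in, not that far.
- petri_dish_mid (a point): Bystander, to be left alone: shallow round petri dish with pink medium, 59 across x 15 high mm, standing loose on the worktop. Point at its middle, half-way up.
- amber_bottle_mid (a point): Bystander, to be left alone: brown glass bottle with black cap, 60 across x 118 high mm, standing loose on the worktop. Point at its middle, half-way up.
- white_cap_vial_mid (a point): Bystander, to be left alone: small vial with white cap, 23 across x 40 high mm, standing loose on the worktop. Point at its middle, half-way up.
- blue_cap_vial_mid (a point): Bystander, to be left alone: small vial with blue cap, 23 across x 40 high mm, standing loose on the worktop. Point at its middle, half-way up.

How it is judged:
By the outcome, as a careful person would: the job done as asked, in the order asked, and still so for the second after the job is handed in, with the robot touching nothing.
It also fails if it takes over 72 s, if anything falls off the work surface, if the arm or the gripper's body presses on something with over 40 N, if the wrist force passes 120 N, or if a joint passes its speed limit or range.

## Working session

There is one attempt and no reset: what is moved stays moved. The work goes in short steps, Python scripts to look and compute and a tool call to move; the robot and the scene stay as the last step left them, time stands still between calls to the robot, and variables do not carry over. Pictures are saved under pics/ and viewed, at most 10 in all, crops included, and the job is handed in when it is done.

Besides the shell and the picture viewer there is one more tool, called in YAML: its name, and indented under it one key for each argument. move_arm: Moves the arm, as the interface text tells. Its arguments: {"type":"object","properties":{"deltas":{"type":"array"},"grip_force":{"type":"number"}},"required":["deltas"]}

```bash
mkdir -p pics; python3 - <<'E'
from rig import r
import cv2,numpy as np
s=r.sense();print(s)
for n in("top","scene"):
    f=r.grab_frame(n);cv2.imwrite(f"pics/{n}0.png",f[:,:,::-1]);print(n,r.camera_params(n))
print(r.camera_params("wrist"))
E
```

```text
{'time_s': 0.0, 'q': array([ 1.03651533e+00,  4.94163926e-01,  1.34613341e+00,  4.06723400e-05,
        1.30254120e+00, -9.54848701e-02]), 'joint_velocities': array([-0.00164168,  0.00013877,  0.00027796, -0.00040639, -0.00021426,
        0.00058872]), 'effort': array([-9.93039976e-04, -8.82144284e+01, -3.83872283e+01, -9.12522341e-05,
        9.95132898e-03,  6.46070930e-05]), 'ee_pos': array([0.26531693, 0.56547825, 0.23071147]), 'tool_rot': array([-3.14035618e+00, -1.57808285e-04,  2.70278562e+00]), 'contact_force': array([ 0.4800603 , -0.13377509, -0.32823667]), 'wrist_torque': array([ 0.01867503,  0.04963526, -0.00396847]), 'gripper_force': 0.0, 'finger_gap': 0.0856652974400272}
top {'camera_matrix': array([[400.97520303,   0.        , 324.17138789],
       [  0.        , 400.97520303, 199.92493448],
       [  0.        ,   0.        ,   1.        ]]), 'rvec': array([ 2.20351765, -2.16697131,  0.05417034]), 'tvec': array([-0.06041105,  0.56522773,  1.06902855])}
scene {'camera_matrix': array([[415.42418743,   0.        , 314.69037258],
       [  0.        , 415.42418743, 197.21596337],
       [  0.        ,   0.        ,   1.        ]]), 'rvec': array([ 2.05536914, -0.68082023,  0.39566153]), 'tvec': array([-0.4894077 ,  0.23757439,  1.01307955])}
{'camera_matrix': array([[292.50902968,   0.        , 322.68134065],
       [  0.        , 292.50902968, 195.38290268],
       [  0.        ,   0.        ,   1.        ]]), 'mount': array([[-1.16092151e-04, -9.45409046e-01, -3.25886059e-01,
         8.38941695e-02],
       [ 9.99999542e-01,  1.99971376e-04, -9.36360539e-04,
         5.26121459e-06],
       [ 9.50411606e-04, -3.25886018e-01,  9.45408589e-01,
        -1.42274430e-01],
       [ 0.00000000e+00,  0.00000000e+00,  0.00000000e+00,
         1.00000000e+00]])}
```

View pics/top0.png

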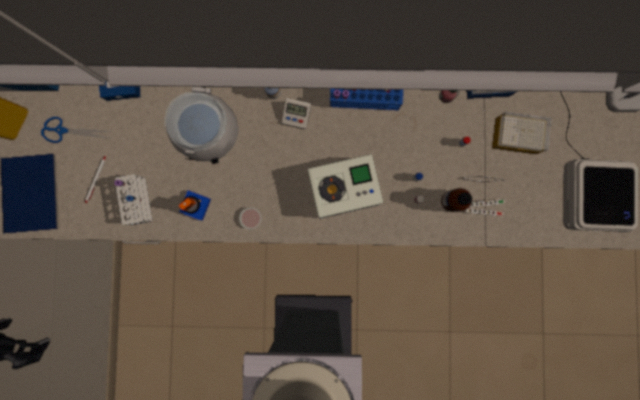

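View pics/scene0.png

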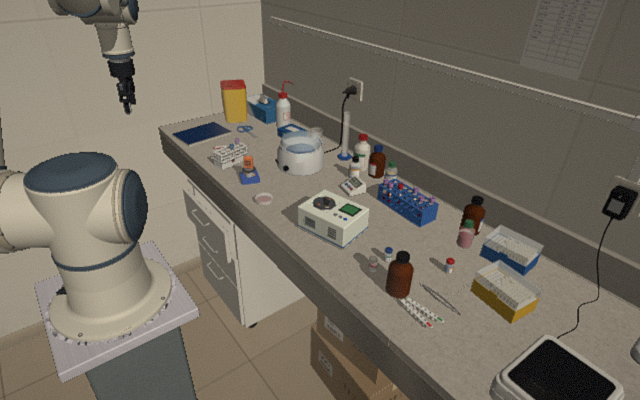

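The top view shows the lamp at about (190,204) on its blue stand at (196,206), and the photometer centred at (345,186) with its socket at (332,188). I'll enlarge both.

```bash
cat > h.py <<'E'
from rig import r
import cv2,numpy as np
from scipy.spatial.transform import Rotation as R
def ray(name,uv,z,pose=None):
    c=r.camera_params(name);d=np.linalg.inv(c["camera_matrix"])@[uv[0],uv[1],1]
    if "rvec" in c:
        M=cv2.Rodrigues(c["rvec"])[0];o=-M.T@c["tvec"];d=M.T@d
    else:
        p,e=pose;T=R.from_euler("xyz",e).as_matrix();m=c["mount"]
        o=T@m[:3,3]+p;d=T@m[:3,:3]@d
    return o+d*(z-o[2])/d[2]
E
python3 - <<'E'
from h import *
t=cv2.imread("pics/top0.png")
a=cv2.resize(t[175:235,160:280],None,fx=5,fy=5,interpolation=cv2.INTER_CUBIC)
b=cv2.resize(t[140:230,295:395],None,fx=6,fy=3.33*1,interpolation=cv2.INTER_CUBIC) if 0 else cv2.resize(t[150:220,300:390],None,fx=6.6666,fy=4.2857)if 0 else None
b=cv2.resize(t[150:220,300:420],None,fx=5,fy=5,interpolation=cv2.INTER_CUBIC)[:300]
b=cv2.resize(t[152:222,300:420],None,fx=4.2,fy=4.2,interpolation=cv2.INTER_CUBIC)
a=cv2.resize(a,(504,252))
cv2.imwrite("pics/c1.png",np.vstack([a,b]))
for n,uv,z in[("stand",(196,206),.018),("lamp bar top",(189,204),.091),("sock",(332,188),.084),("phot",(345,186),.08),("dish",(250,218),.007)]:print(n,ray("top",uv,z))
print(ray("scene",(248,160),.08),ray("scene",(324,202),.084))
E
```

```text
stand [0.54388433 0.29629507 0.018     ]
lamp bar top [0.54572957 0.28999244 0.091     ]
sock [ 0.59281057 -0.07112323  0.084     ]
phot [ 0.59883426 -0.10426746  0.08      ]
dish [0.51399512 0.15082517 0.007     ]
[0.54459246 0.2948532  0.08      ] [ 0.59043765 -0.07458505  0.084     ]
```

View pics/c1.png

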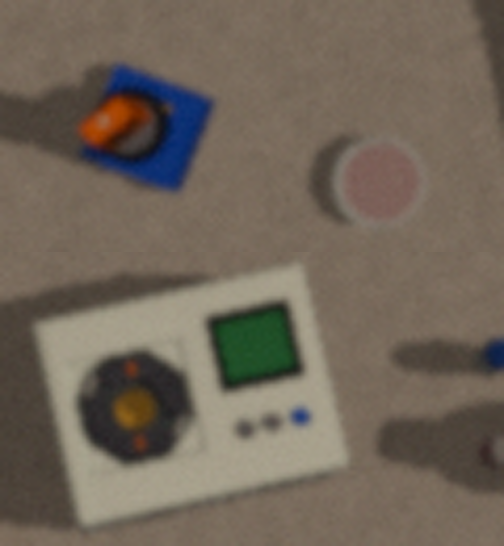

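The crop shows the bar running from (85,130) to (140,105), which puts its yaw near 2.0. The orange ticks are at (131,369) and (139,442), so the notches have yaw near 0.11. The white ticks are at (90,383) and (183,425), so the slots have yaw near 1.15, which agrees with notches plus 1.05. Next I'll move above the lamp.

move_arm:
  deltas:
    - [[-0.3,-0.1,0,0,0,0.2,1],[-0.9,-0.3,0.1,0,0,0.6,1],[-1.6,-0.55,0.2,0,0,1.1,1],[-2.4,-0.83,0.4,0,0,1.6,1],[-3.2,-1.1,0.5,0,0,2.2,1],[-4.0,-1.4,0.65,0,0,2.7,1],[-4.8,-1.66,0.8,0,0,3.25,1],[-5.6,-1.94,0.9,0,0,3.8,1],[-6.3,-2.18,1.0,0,0,4.3,1],[-6.9,-2.4,1.1,0,0,4.7,1],[-7.25,-2.5,1.15,0,0,4.9,1],[-7.4,-2.56,1.2,0,0,5,1],[-7.4,-2.56,1.2,0,0,5,1],[-7.4,-2.56,1.2,0,0,5,1],[-7.4,-2.56,1.2,0,0,5,1]]

```text
time_s: 1.6
ee_pos: [0.5453, 0.2937, 0.1715]
tool_rot: [3.141, -0.0, 2.007]
contact_force: [0.2, 0.1, -0.3]
finger_gap: 0.0854
gripper_force: 0.0
```

```bash
python3 - <<'E'
from h import *
s=r.sense();print(s["time_s"],s["ee_pos"],s["tool_rot"])
f=r.grab_frame("wrist");cv2.imwrite("pics/w1.png",f[:,:,::-1])
E
```

```text
1.6 [0.54530505 0.2936969  0.17150679] [ 3.14149463e+00 -1.71065983e-04  2.00651198e+00]
```

View pics/w1.png

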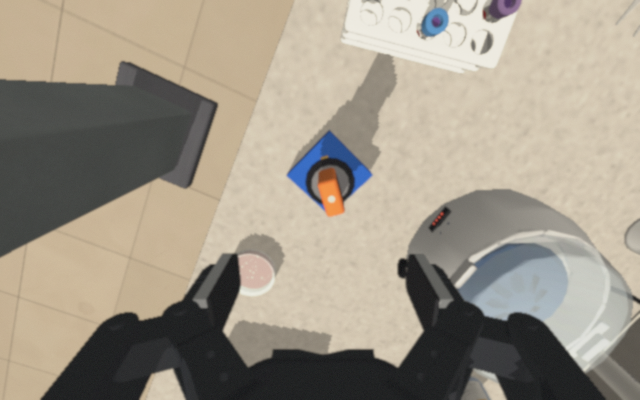

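The lamp sits at about (330,190), tilted slightly from the image vertical. I'll enlarge it.

```bash
python3 - <<'E'
from h import *
t=cv2.imread("pics/w1.png")
cv2.imwrite("pics/c2.png",cv2.resize(t[120:230,270:390],None,fx=5,fy=5,interpolation=cv2.INTER_CUBIC))
E
```

```text
(no output)
```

View pics/c2.png

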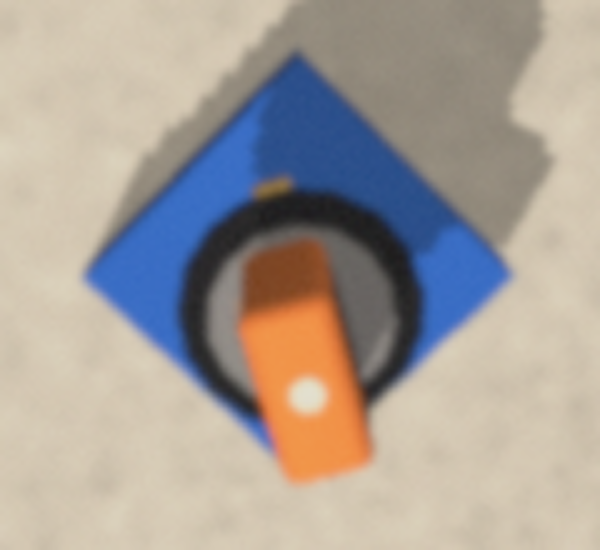

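The bar top's corners in the crop are (240,322), (330,292), (372,460) and (295,482), with the white dot at (307,396). The stand corners are (297,53), (85,274) and (512,272), and the flange centre is (301,310).

```bash
python3 - <<'E'
from h import *
s=r.sense();p=(s["ee_pos"],s["tool_rot"])
g=lambda u,v,z:ray("wrist",(270+u/5,120+v/5),z,p)
c=[g(*q,.091) for q in[(240,322),(330,292),(372,460),(295,482)]]
print(np.round(c,4)[:,:2], "mean",np.mean(c,0))
a=c[3]-c[0]+c[2]-c[1];yaw=np.arctan2(a[1],a[0]);print("yaw",yaw%np.pi,"len",np.linalg.norm(a)/2,"w",np.linalg.norm(c[1]-c[0]))
print("dot",g(307,396,.091),"flange",g(301,310,.046),"stand",(g(85,274,.018)+g(512,272,.018))/2,"diag",np.linalg.norm(g(85,274,.018)-g(512,272,.018)))
pos=np.mean([c[0],c[1],c[2],c[3]],0)
T=R.from_euler("xyz",p[1]).as_matrix();print("tool delta mm",T.T@(pos-p[0])*1000)
E
```

```text
[[0.5351 0.3068]
 [0.546  0.3173]
 [0.5647 0.2944]
 [0.5549 0.2855]] mean [0.55016326 0.30100356 0.091     ]
yaw 2.2879294129558287 len 0.029282776348475103 w 0.015082758903130851
dot [0.55018081 0.29999417 0.091     ] flange [0.54973837 0.30114668 0.046     ] stand [0.54994348 0.30101211 0.018     ] diag 0.08917666110721752
tool delta mm [ 4.63794903  7.41600254 80.53639018]
```

The axis is at (0.550, 0.301) from the bar, flange and stand alike, and the bar yaw is about 2.29. I'll align and descend.

move_arm:
  deltas:
    - [[0.05,0.08,0.1,0,0,-0.8,1],[0.09,0.15,0.3,0,0,-1.6,1],[0.09,0.15,0.5,0,0,-2.05,1],[0.09,0.15,0.8,0,0,-2.05,1],[0.09,0.15,1.1,0,0,-2.05,1],[0.09,0.15,1.4,0,0,-2.05,1],[0.09,0.15,1.7,0,0,-2.05,1],[0.09,0.15,2.0,0,0,-2.05,1],[0.09,0.15,2.2,0,0,-2.05,1],[0.09,0.15,2.32,0,0,-2.05,1],[0.09,0.15,2.32,0,0,-2.05,1],[0.09,0.15,2.32,0,0,-2.05,1]]

```text
time_s: 2.85
ee_pos: [0.5512, 0.3001, 0.0556]
tool_rot: [3.141, 0.0, 2.291]
contact_force: [0.6, 0.5, 0.1]
finger_gap: 0.0854
gripper_force: 0.0
```

move_arm:
  deltas:
    - [[0,0,0,0,0,0,0.5],[0,0,0,0,0,0,0.3],[0,0,0,0,0,0,0.2],[0,0,0,0,0,0,0.1],[0,0,0,0,0,0,0],[0,0,0,0,0,0,0],[0,0,0,0,0,0,0],[0,0,0,0,0,0,0],[0,0,0,0,0,0,0],[0,0,0,0,0,0,0]]
  grip_force: 60

```text
time_s: 3.85
ee_pos: [0.5511, 0.3, 0.0554]
tool_rot: [3.141, 0.0, 2.291]
contact_force: [-0.3, -1.0, 5.0]
finger_gap: 0.0153
gripper_force: 58.9
```

Gripped at a gap of 15.3 mm. Next I'll lift.

move_arm:
  deltas:
    - [[0,0,-0.1,0,0,0,0],[0,0,-0.3,0,0,0,0],[0,0,-0.6,0,0,0,0],[0,0,-1.0,0,0,0,0],[0,0,-1.4,0,0,0,0],[0,0,-1.8,0,0,0,0],[0,0,-2.2,0,0,0,0],[0,0,-2.5,0,0,0,0],[0,0,-2.7,0,0,0,0],[0,0,-2.8,0,0,0,0],[0,0,-2.8,0,0,0,0]]

```text
time_s: 4.95
ee_pos: [0.5511, 0.3, 0.1959]
tool_rot: [3.141, 0.0, 2.291]
contact_force: [0.7, 0.3, -1.5]
finger_gap: 0.0153
gripper_force: 58.5
```

move_arm:
  deltas:
    - [[-0.1,-0.08,0,0,0,0.1,0],[-0.4,-0.33,0,0,0,0.5,0],[-0.8,-0.66,0,0,0,1.0,0],[-1.25,-1.03,0,0,0,1.5,0],[-1.7,-1.4,0,0,0,2.1,0],[-2.15,-1.78,0,0,0,2.6,0],[-2.6,-2.15,0,0,0,3.2,0],[-3.05,-2.52,0,0,0,3.7,0],[-3.5,-2.9,0,0,0,4.2,0],[-3.95,-3.27,0,0,0,4.8,0],[-4.4,-3.64,0,0,0,5.3,0],[-4.85,-4.0,0,0,0,5.9,0],[-5.3,-4.4,0,0,0,6.4,0],[-5.75,-4.76,0,0,0,7.0,0],[-6.2,-5.13,0,0,0,7.5,0],[-6.5,-5.38,0,0,0,7.9,0],[-6.67,-5.5,0,0,0,8.1,0],[-6.72,-5.56,0,0,0,8.15,0],[-6.72,-5.56,0,0,0,8.15,0],[-6.72,-5.56,0,0,0,8.15,0]]

```text
time_s: 6.95
ee_pos: [0.5634, -0.1352, 0.1952]
tool_rot: [-3.141, -0.0, 1.154]
contact_force: [-0.4, 0.6, -0.6]
finger_gap: 0.0154
gripper_force: 58.6
```

```bash
python3 - <<'E'
from h import *
s=r.sense();print(s["time_s"],s["ee_pos"],s["tool_rot"],s["contact_force"],s["finger_gap"])
f=r.grab_frame("wrist");cv2.imwrite("pics/w2.png",f[:,:,::-1])
E
```

```text
6.95 [ 0.56337358 -0.13523141  0.19517233] [-3.14113296e+00 -1.55620553e-04  1.15401393e+00] [-0.38949057  0.598897   -0.5603538 ] 0.015391819820314281
```

View pics/w2.png

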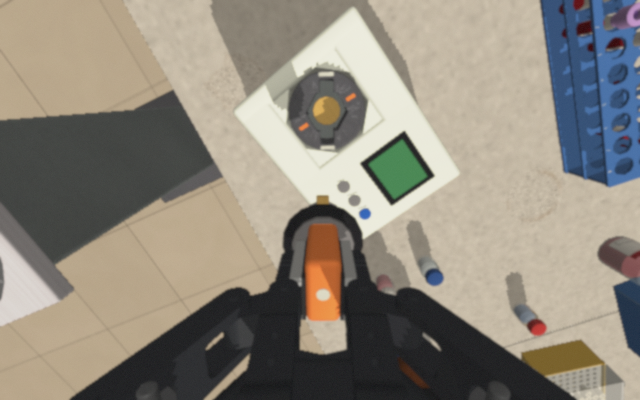

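The socket is in clear view at (327,110), with white ticks at (327,73) and (327,148) and orange ticks at (350,97) and (303,127). The slots line up with the tool's x axis. I'll take a crop of that.

```bash
python3 - <<'E'
from h import *
t=cv2.imread("pics/w2.png")
cv2.imwrite("pics/c3.png",cv2.resize(t[60:220,270:390],None,fx=5,fy=5,interpolation=cv2.INTER_CUBIC)[:600])
cv2.imwrite("pics/c3.png",cv2.resize(np.hstack([t[60:160,280:380],t[185:285,275:375]]),None,fx=4,fy=4,interpolation=cv2.INTER_CUBIC))
E
```

```text
(no output)
```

View pics/c3.png

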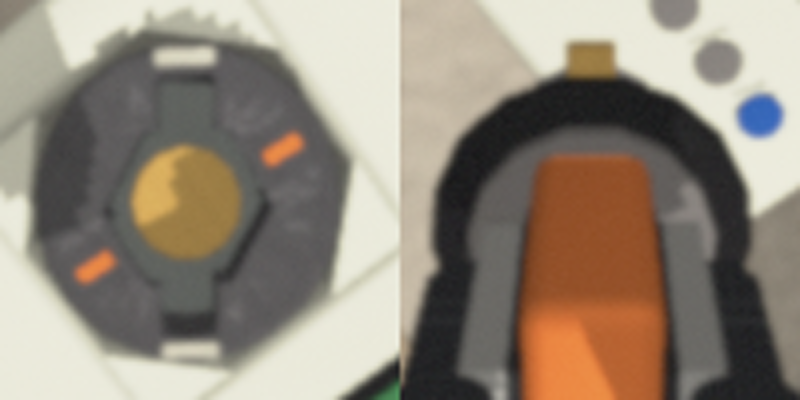

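```bash
python3 - <<'E'
from h import *
s=r.sense();p=(s["ee_pos"],s["tool_rot"])
g=lambda u,v,z=.084:ray("wrist",(280+u/4,60+v/4),z,p)
w=[g(190,349),g(185,57)];o=[g(96,266),g(283,149)]
yaw=lambda a:np.arctan2(*(a[1]-a[0])[1::-1])
print("white",w,yaw(w),"orange",o,yaw(o))
c=(sum(w)+sum(o))/4;print("c",c,"slot est",(yaw(w)+yaw(o)+1.05)/2)
T=R.from_euler("xyz",p[1]).as_matrix()
# lug outer end: 48.5mm below grip; grip z = tcp+.0156
z=p[0][2]+.0156-.048
print("lug tool mm",T.T@(ray("wrist",(322.75,200),z,p)-p[0])*1e3,"dot",T.T@(ray("wrist",(322.5,295),p[0][2]+.0356,p)-p[0])*1e3)
print("tool delta mm",T.T@(c-p[0])*1e3)
E
```

```text
white [array([ 0.58384151, -0.09973645,  0.084     ]), array([ 0.60636207, -0.04559536,  0.084     ])] 1.1766068375792254 orange [array([ 0.57266093, -0.07552579,  0.084     ]), array([ 0.61775498, -0.0697667 ,  0.084     ])] 0.1270253891288257
c [ 0.59515487 -0.07265608  0.084     ] slot est 1.1768161133540256
lug tool mm [20.57595601  0.21582884 32.4021663 ] dot [  1.09254479   0.09484093 -35.59991276]
tool delta mm [ 69.95039758   3.73938886 111.23429509]
```

The white and orange ticks agree on a slot yaw of 1.177 and a socket centre of (0.595, -0.073). Moving over it, foot just above the mouth.

move_arm:
  deltas:
    - [[0.1,0.01,0,0,0,0,0],[0.35,0.02,0,0,0,-0.1,0],[0.7,0.04,0,0,0,-0.16,0],[1.05,0.06,0,0,0,-0.16,0],[1.3,0.07,0,0,0,-0.16,0],[1.39,0.07,0.1,0,0,-0.16,0],[1.39,0.07,0.3,0,0,-0.16,0],[1.39,0.07,0.6,0,0,-0.16,0],[1.39,0.07,0.85,0,0,-0.16,0],[1.39,0.07,1.05,0,0,-0.16,0],[1.39,0.07,1.1,0,0,-0.16,0],[1.39,0.07,1.1,0,0,-0.16,0],[1.39,0.07,1.1,0,0,-0.16,0]]

```text
time_s: 8.3
ee_pos: [0.5953, -0.074, 0.1407]
tool_rot: [3.141, -0.0, 1.175]
contact_force: [-0.1, -0.0, -1.5]
finger_gap: 0.015
gripper_force: 58.6
```

```bash
python3 - <<'E'
from h import *
s=r.sense();print(s["time_s"],s["ee_pos"],s["tool_rot"],s["contact_force"],s["wrist_torque"])
E
```

```text
8.3 [ 0.59527575 -0.07401229  0.14067384] [ 3.14095356e+00 -8.42209052e-05  1.17516625e+00] [-0.0710179  -0.04666797 -1.54793468] [ 0.02510015  0.09790317 -0.00703282]
```

move_arm:
  deltas:
    - [[0,0,0.05,0,0,0,0],[0,0,0.1,0,0,0,0],[0,0,0.14,0,0,0,0],[0,0,0.17,0,0,0,0],[0,0,0.2,0,0,0,0],[0,0,0.22,0,0,0,0],[0,0,0.22,0,0,0,0]]

```text
time_s: 9.0
ee_pos: [0.5949, -0.0738, 0.1291]
tool_rot: [-3.141, 0.0, 1.175]
contact_force: [-0.6, -0.4, -0.4]
finger_gap: 0.0156
gripper_force: 58.6
```

move_arm:
  deltas:
    - [[0,0,0.04,0,0,0,0],[0,0,0.08,0,0,0,0],[0,0,0.12,0,0,0,0],[0,0,0.15,0,0,0,0],[0,0,0.18,0,0,0,0],[0,0,0.2,0,0,0,0],[0,0,0.22,0,0,0,0],[0,0,0.24,0,0,0,0],[0,0,0.24,0,0,0,0]]

```text
time_s: 9.9
ee_pos: [0.595, -0.0738, 0.1172]
tool_rot: [-3.141, 0.0, 1.175]
contact_force: [0.4, 0.7, -1.0]
finger_gap: 0.0155
gripper_force: 58.6
```

Lugs are entering the slots with no force. Continuing down onto the spring.

move_arm:
  deltas:
    - [[0,0,0.03,0,0,0,0],[0,0,0.06,0,0,0,0],[0,0,0.09,0,0,0,0],[0,0,0.12,0,0,0,0],[0,0,0.15,0,0,0,0],[0,0,0.18,0,0,0,0],[0,0,0.2,0,0,0,0],[0,0,0.2,0,0,0,0]]

```text
time_s: 10.7
ee_pos: [0.5951, -0.0739, 0.1072]
tool_rot: [3.141, -0.0, 1.175]
contact_force: [-0.6, 0.4, 6.0]
finger_gap: 0.0156
gripper_force: 59.5
```

move_arm:
  deltas:
    - [[0,0,0.02,0,0,0,0],[0,0,0.04,0,0,0,0],[0,0,0.06,0,0,0,0],[0,0,0.08,0,0,0,0],[0,0,0.1,0,0,0,0],[0,0,0.1,0,0,0,0]]

```text
time_s: 11.3
ee_pos: [0.5951, -0.0739, 0.1024]
tool_rot: [3.141, -0.0, 1.175]
contact_force: [-1.5, 0.9, 7.1]
finger_gap: 0.0151
gripper_force: 59.8
```

move_arm:
  deltas:
    - [[0,0,0,0,0,0.2,0],[0,0,0,0,0,0.5,0],[0,0,0,0,0,0.9,0],[0,0,0,0,0,1.3,0],[0,0,0,0,0,1.7,0],[0,0,0,0,0,2.0,0],[0,0,0,0,0,2.0,0]]

```text
time_s: 12.0
ee_pos: [0.5954, -0.0739, 0.1026]
tool_rot: [3.141, -0.0, 0.894]
contact_force: [-0.2, 0.4, 7.6]
finger_gap: 0.0153
gripper_force: 59.8
```

```bash
python3 - <<'E'
from h import *
s=r.sense();print(s["ee_pos"],s["tool_rot"],s["contact_force"],s["wrist_torque"],s["q"][5])
E
```

```text
[ 0.59544845 -0.07391956  0.10257957] [ 3.14065700e+00 -4.67013884e-04  8.94375605e-01] [-0.20703192  0.37884388  7.62350034] [ 0.03863333  0.07038458 -0.02826764] 0.45340544583470027
```

Turning freely under the lip.

move_arm:
  deltas:
    - [[0,0,0,0,0,0.3,0],[0,0,0,0,0,0.8,0],[0,0,0,0,0,1.3,0],[0,0,0,0,0,1.8,0],[0,0,0,0,0,2.3,0],[0,0,0,0,0,2.8,0],[0,0,0,0,0,3.3,0],[0,0,0,0,0,3.8,0],[0,0,0,0,0,4.2,0],[0,0,0,0,0,4.5,0],[0,0,0,0,0,4.5,0]]

```text
time_s: 13.1
ee_pos: [0.5951, -0.0734, 0.1025]
tool_rot: [-3.141, -0.001, 0.266]
contact_force: [-1.8, 4.1, 7.5]
finger_gap: 0.0152
gripper_force: 59.8
```

```bash
python3 - <<'E'
from h import *
s=r.sense();print(s["ee_pos"],s["tool_rot"],s["contact_force"],s["wrist_torque"],s["q"][5])
E
```

```text
[ 0.59514237 -0.07343786  0.10246443] [-3.14116540e+00 -5.11379906e-04  2.66035673e-01] [-1.84303317  4.06145866  7.49320219] [0.84495209 0.23492372 0.08043961] 1.0816790622787213
```

move_arm:
  deltas:
    - [[0,-0.01,0,0,0,0.2,0],[0,-0.01,0,0,0,0.4,0],[0,-0.01,0,0,0,0.6,0],[0,-0.01,0,0,0,0.8,0],[0,-0.01,0,0,0,1.0,0],[0,-0.01,0,0,0,1.0,0]]

```text
time_s: 13.7
ee_pos: [0.595, -0.0732, 0.1025]
tool_rot: [-3.142, -0.0, 0.127]
contact_force: [-2.2, 2.8, 7.6]
finger_gap: 0.0152
gripper_force: 59.8
```

```bash
python3 - <<'E'
from h import *
s=r.sense();print(s["ee_pos"],s["tool_rot"],s["contact_force"],s["wrist_torque"],s["q"][5])
E
```

```text
[ 0.59501154 -0.07321655  0.10248188] [-3.14150470e+00 -4.15195005e-04  1.27020238e-01] [-2.19619923  2.81465602  7.58680463] [0.31230015 0.22707445 0.05525453] 1.2214862716995258
```

move_arm:
  deltas:
    - [[0,0,0,0,0,0.2,0],[0,0,0,0,0,0.4,0],[0,0,0,0,0,0.6,0],[0,0,0,0,0,0.6,0]]

```text
time_s: 14.1
ee_pos: [0.595, -0.0731, 0.1025]
tool_rot: [-3.141, -0.0, 0.043]
contact_force: [-1.6, 3.7, 7.7]
finger_gap: 0.0151
gripper_force: 59.7
```

```bash
python3 - <<'E'
from h import *
s=r.sense();print(s["ee_pos"],s["tool_rot"],s["contact_force"],s["wrist_torque"],s["q"][5])
E
```

```text
[ 0.59504049 -0.07310257  0.10248257] [-3.14131554e+00 -4.54797939e-04  4.32863060e-02] [-1.57292275  3.66351257  7.6505108 ] [0.51408796 0.232221   0.06973206] 1.3052198014665395
```

move_arm:
  deltas:
    - [[0,0,0,0,0,0.2,0],[0,0,0,0,0,0.4,0],[0,0,0,0,0,0.4,0]]

```text
time_s: 14.4
ee_pos: [0.595, -0.0727, 0.1025]
tool_rot: [-3.141, -0.0, -0.013]
contact_force: [-1.2, 6.4, 7.0]
finger_gap: 0.0154
gripper_force: 59.8
```

```bash
python3 - <<'E'
from h import *
s=r.sense();print(s["ee_pos"],s["tool_rot"],s["contact_force"],s["wrist_torque"],s["q"][5])
E
```

```text
[ 0.59502878 -0.07270807  0.1024853 ] [-3.14071712e+00 -4.07426768e-04 -1.25026662e-02] [-1.18814357  6.43892625  7.01842009] [1.19913694 0.08559927 0.18214097] 1.3609739260165352
```

The stop is felt: torque has risen to 0.18 N·m. I'll ease back slightly, then let it rise.

move_arm:
  deltas:
    - [[0,-0.01,0,0,0,-0.2,0],[0,-0.01,0,0,0,-0.45,0],[0,-0.01,0,0,0,-0.45,0],[0,-0.01,-0.03,0,0,-0.45,0],[0,-0.01,-0.06,0,0,-0.45,0],[0,-0.01,-0.09,0,0,-0.45,0],[0,-0.01,-0.12,0,0,-0.45,0],[0,-0.01,-0.12,0,0,-0.45,0]]

```text
time_s: 15.2
ee_pos: [0.595, -0.0727, 0.1085]
tool_rot: [-3.141, -0.0, 0.051]
contact_force: [0.3, 3.2, 6.1]
finger_gap: 0.0151
gripper_force: 59.4
```

```bash
python3 - <<'E'
from h import *
s=r.sense();print(s["ee_pos"],s["tool_rot"],s["contact_force"],s["wrist_torque"],s["q"][5])
E
```

```text
[ 0.59498257 -0.07274049  0.10848572] [-3.14142895e+00 -2.97991758e-04  5.12813331e-02] [0.3474527  3.15280955 6.11387733] [0.74095685 0.04586683 0.02450496] 1.2979812707071265
```

It rose 6 mm with the spring still pushing, so the lugs are in the notches. One more millimetre, then release.

move_arm:
  deltas:
    - [[0,0,-0.01,0,0,0,0],[0,0,-0.02,0,0,0,0],[0,0,-0.02,0,0,0,0]]

```text
time_s: 15.5
ee_pos: [0.595, -0.0728, 0.1093]
tool_rot: [-3.142, -0.0, 0.051]
contact_force: [0.8, 3.4, 4.1]
finger_gap: 0.0156
gripper_force: 59.1
```

```bash
python3 - <<'E'
from h import *
s=r.sense();print(s["ee_pos"],s["contact_force"],s["wrist_torque"])
E
```

```text
[ 0.59496112 -0.07277564  0.1093073 ] [0.7998137  3.39328549 4.05963961] [ 0.74830549 -0.12887084  0.00898129]
```

move_arm:
  deltas:
    - [[0,0,0,0,0,0,0.1],[0,0,0,0,0,0,0.2],[0,0,0,0,0,0,0.3],[0,0,0,0,0,0,0.4],[0,0,0,0,0,0,0.6],[0,0,0,0,0,0,0.7],[0,0,0,0,0,0,0.7],[0,0,0,0,0,0,0.7],[0,0,-0.2,0,0,0,0.7],[0,0,-0.5,0,0,0,0.7],[0,0,-1.0,0,0,0,0.7],[0,0,-1.5,0,0,0,0.7],[0,0,-2.0,0,0,0,0.7],[0,0,-2.4,0,0,0,0.7],[0,0,-2.5,0,0,0,0.7],[0,0,-2.5,0,0,0,0.7]]

```text
time_s: 17.1
ee_pos: [0.5951, -0.0729, 0.2352]
tool_rot: [3.141, -0.002, 0.051]
contact_force: [0.5, 0.2, -1.0]
finger_gap: 0.0595
gripper_force: 0.0
```

```bash
python3 - <<'E'
from h import *
s=r.sense();p=s["ee_pos"];print(s["time_s"],p,s["tool_rot"])
f=r.grab_frame("wrist")[:,:,::-1];g=r.grab_frame("scene")[:,:,::-1]
cv2.imwrite("pics/w3.png",np.hstack([cv2.resize(f[100:300,220:420],None,fx=2,fy=2,interpolation=3),cv2.resize(g[150:250,270:370],None,fx=4,fy=4,interpolation=3)]))
E
```

```text
17.1 [ 0.59514387 -0.07292282  0.23515717] [ 3.14111685e+00 -1.54079634e-03  5.13001509e-02]
```

View pics/w3.png

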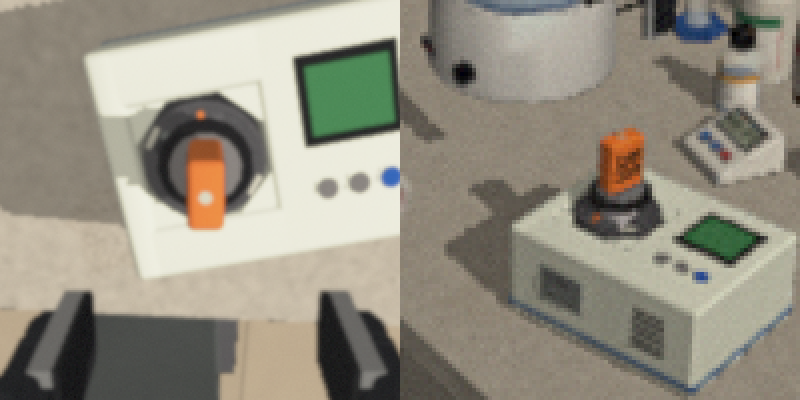

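The lamp stands upright in the socket with its bar in line with the orange tick. The dot is at wrist pixel (322.5,199). A quick position check against the locked height.

```bash
python3 - <<'E'
from h import *
s=r.sense();p=(s["ee_pos"],s["tool_rot"])
for z in(.140,.145,.150):print(z,ray("wrist",(322.5,199),z,p))
c=[ray("wrist",(220+u/2,100+v/2),.145,p) for u,v in[(188,163),(224,161),(223,228),(189,230)]];a=c[2]-c[1]+c[3]-c[0];print(np.mean(c,0),np.arctan2(a[1],a[0])%np.pi,np.linalg.norm(a)/2)
E
```

```text
0.14 [ 0.59388417 -0.07286331  0.14      ]
0.145 [ 0.59568373 -0.07277187  0.145     ]
0.15 [ 0.59748328 -0.07268043  0.15      ]
[ 0.59651957 -0.07314428  0.145     ] 0.05152878118150461 0.02977531435365247
```

The dot falls on the socket axis at the locked height, so the lamp is upright and seated.

```bash
python3 -c "
from rig import r
print(r.job_done())"
```

```text
the job is handed in; nothing more can be done
None
```

The lamp module is locked and upright in the photometer socket, released by the gripper, and the job is handed in at about 17 s; the forces read after each move were at most about 8 N while seating it, and the other things on the bench were not touched.

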